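Clamp the pressure cooker shut and prove the screw

TASK

The filled pressure cooker has its lid on, but its clamp is still open. Swing the clamp bow (the bar with the black post) clockwise until it is fully home against the stops of both lugs, then turn the clamp screw clockwise with its ball-ended lever until its foot bites on the lid, and prove that it holds: with the lever standing still, keep a steady push of 10 N or so on the ball, square to the lever, for a good second, and never as much as 20 N, which would crush the seal. Let go and leave the bow home and the screw still bearing on the lid, with the salt, spice and pepper beside the pot undisturbed.

Things in the scene. Friction and masses are not known exactly. Their poses are not given: they have to be found in the camera images.
- pot: Steel pressure cooker, 218 mm across the rim, rim 115 mm above the worktop, two black loop handles along its x axis (reaching 150 mm from the axis), two dark lugs with end stops on the rim along its y axis. It is full and heavy and does not move. Origin: centre of the underside; z is the upright axis about which the bow swings and the lever turns
- lid: Domed aluminium lid lying on the pot's rubber seal, 217 mm across. Origin on the axis, at its underside; the dark steel pad (30 mm across) that the screw's foot meets is in the middle, its top 27 mm above the origin. Its height differs by about 1 mm either way from day to day with the seal
- bow (a joint): Swing of the clamp bow about the pot's axis, rad: 0 as far out as it goes, grows clockwise seen from above, 0.80 fully home (hooks under the lugs and against the stops; the bow then lies along the pot's y axis). Stays where it is left; swinging it takes about 0.2 N m (2.3 N at the post)
- bow_post (a point): Middle of the upright black post by which the bow is swung: 18 mm thick, from 168 to 198 mm above the worktop, 88 mm from the pot's axis. The bow is a steel bar 24 mm wide over the lid, its top 168 mm above the worktop; with the bow home the post is on the pot's +y side. This point is 184 mm above the worktop
- lever (a joint): Turn of the clamp screw's lever relative to the bow, rad, grows clockwise seen from above (tightening). The screw sinks 3 mm per radian. Turning it freely takes 0.12 N m (2 N at the ball, 3 to 4 N when turned briskly) and it stays where it is left. Its foot bites on the lid's pad somewhere between 0.75 and 1.55, depending on the seal; then it yields less than 0.1 more under the proof load
- lever_ball (a point): Centre of the black ball, 27 mm across, on the end of the lever, 62 mm from the pot's axis, about 205 mm above the worktop. The lever (10 mm rod; hub 30 mm across, up to 213 mm high) rides on the bow; with the bow home it lies on the pot's -x side. A push of 10 N here, square to the lever, presses foot on lid with about 165 N, 15 N with 270 N
- spindle: Steel shank and round foot (24 mm across) of the clamp screw, on the pot's axis under the lever; it slides down as the lever is tightened and then presses on the lid. Origin on the axis, level with the worktop when unturned
- salt_shaker: Salt shaker, 44 mm across, 90 mm tall, beside the pot; leave it alone. Origin: centre of the underside
- spice_jar: Spice jar with a green cap, 46 mm across, 106 mm tall, beside the pot; leave it alone. Origin: centre of the underside
- pepper_mill: Brown wooden pepper mill, 58 mm across, 170 mm tall, beside the pot; leave it alone. Origin: centre of the underside

How it is judged:
By the outcome, as a careful person would: the job done as asked, in the order asked, and still so for the second after the job is handed in, with the robot touching nothing.
It also fails if it takes over 61 s, if anything falls off the work surface, if the arm or the gripper's body presses on something with over 40 N, if the wrist force passes 120 N, or if a joint passes its speed limit or range.

ROBOT

A 6-joint arm with a two-finger parallel gripper is mounted at the origin on a cart in front of the work surface, level with it; the furniture and walls round the work are solid. World frame = base frame: x ahead of the robot, y to its left, z up, the work surface at z = 0. Lengths are in m, angles in rad, forces in N, time in s.
With the tool pointing down it reaches from about 0.425 to 0.95 m from the base axis. Payload 3.5 kg.
Tool frame: the origin (TCP) lies at the very end of the fingers, on their centre line; the grasp point (between the pads) lies 19 mm behind it (bot.tcp_to_grasp is the distance from the TCP to the grasp point, in m); z points along the fingers, y is the line along which they close (so a half turn about z gives the same grasp; the last joint's range is limited). The gripper opens to 85 mm and grips with 20 to 120 N. Pads are 22 mm wide; open, the fingers measure 114 mm over their backs; the gripper's body (76 mm by 85 mm) begins 54 mm behind the grasp point. The pads swing forward as they close: fully open they stand 13 mm farther back than shut.
Start: joints at [-1.431, 0.286, 1.577, -0, 1.279, -0.15], TCP at [0.193, -0.647, 0.203] pointing down, gripper open.
Joint ranges: [-2.77, 2.77], [-0.9, 2.22], [0.21, 2.48], [-1.53, 4.67], [0.24, 2.81], [-2.84, 2.84]. Speed limits (rad/s): [2.79, 2.79, 3.14, 3.14, 3.14, 3.14].

INTERFACE

Orientations are given as a unit quaternion [x, y, z, w].
In Python, from station import bot gives the robot as it stands. The module is installed in compiled form; this text tells all that it offers.
- The arm moves only by the tool move_arm, never from a script. Its argument "commands" is text: rows parted by semicolons, each of 4 numbers parted by spaces: the shift along the tool's x, y, z in units of 25 mm (1.0 is 25 mm), then the turn about the tool's z in units of 5 degrees (1.0 is 5 degrees). A call has 1 to 5 rows; each row shifts and turns the commanded pose from where the row before left it, along the tool's axes as they then stand; what a row does not reach is not made up. A row lasts 1/12 s, in which the tool goes at most 41.7 mm and 7.16 degrees, less where a joint would pass 70% of its speed; a pose out of reach is approached as far as the arm can. A call is refused whole if a number of a shift passes 1 or a number of a turn 1, either way. A call with a gripper value outside its range is refused whole. "grip" is the opening, from 0 (shut) to 1 (fully open), set as the call begins (left out, the last holds). The fingers move at their own pace and stop on an object; "grip_force" is the grip in N (left out, the last holds). Time passes only in rows, so rows that do not move let the fingers close. It gives the time, the measured TCP pose, the force, the opening and the grip force at its end, in the units of the state.
- bot.sense(): the state, without advancing time (a new reading comes with each control period).
- bot.capture(name): name is "side" or "top" or "wrist"; returns the picture (420x560x3 uint8, red, green, blue); there is no depth.
- bot.camera_params(name): a dict with "camera_matrix" (3x3 intrinsics, pixels), "origin" and "orientation" of the camera in the world; the wrist camera has in their place "hand_eye" (4x4, takes a point from camera to tool coordinates, whose origin is the TCP and whose axes are the flange's). Camera axes: x right, y down, z forward; pixel columns grow to the right and rows downward; lengths in m; the calibration is good to about 2 mm. A picture is of the moment at which its call begins: read the wrist's pose just before it. camera_params takes no time and is no camera call.
- bot.close_job(): hands the job in; it is judged then, once.
The state is a dict: "t": time; "q": joint angles; "dq": joint speeds; "joint_torque": joint torques, N m; "tcp_pos": TCP position; "ee_rot": TCP orientation; "ft_force": force on the tool from outside, world axes, zero at the start; "moment": the same for the moment, N m; "gripper_width": finger opening in m; "finger_force": force on a finger pad.
Only numpy, scipy, OpenCV 4.12 (cv2) and the standard library are available. Lean on these libraries where they do the work, as an engineer would, in place of code of your own. Each camera call takes 0.05 s, during which the arm holds its last target. There are 200 camera calls.

## Working session

There is one attempt and no reset: what is moved stays moved. The work goes in short steps, Python scripts to look and compute and a tool call to move; the robot and the scene stay as the last step left them, time stands still between calls to the robot, and variables do not carry over. Pictures are saved under pics/ and viewed, at most 10 in all, crops included, and the job is handed in when it is done.

Besides the shell and the picture viewer there is one more tool, called as name(argument=value, ...) on one line, values as JSON. move_arm: Moves the arm, as the interface text tells. Its arguments: {"type":"object","properties":{"commands":{"type":"string"},"grip":{"type":"number"},"grip_force":{"type":"number"}},"required":["commands"]}

```bash
mkdir -p pics; python3 - <<'E'
from station import bot
import cv2,numpy as np
s=bot.sense();print(s)
for n in("side","top","wrist"):
    p=bot.camera_params(n);print(n,p)
    cv2.imwrite(f"pics/{n}0.png",bot.capture(n)[:,:,::-1])
E
```

```text
{'t': 0.0, 'q': array([-1.43101266e+00,  2.87151397e-01,  1.57815607e+00,  1.95370323e-05,
        1.27861552e+00, -1.49992251e-01]), 'dq': array([ 1.61209344e-05, -1.25737228e-03,  1.08036263e-04,  1.60480499e-03,
       -5.82027484e-05, -1.41284247e-03]), 'joint_torque': array([ 6.33686886e-04, -4.05981088e+01, -2.92625159e+01, -8.54804603e-05,
        5.92424491e-03,  1.11855289e-05]), 'tcp_pos': array([ 0.19281016, -0.64612815,  0.20116811]), 'ee_rot': array([ 9.89521825e-01,  1.44378669e-01,  1.52984154e-05, -1.16510130e-03]), 'ft_force': array([-0.38284752,  0.11837141,  0.57147599]), 'moment': array([ 0.02577055, -0.03164977, -0.02691557]), 'finger_force': 0.0, 'gripper_width': 0.08568764529579458}
side {'camera_matrix': array([[508.98471915,   0.        , 284.06253034],
       [  0.        , 508.98471915, 211.63166159],
       [  0.        ,   0.        ,   1.        ]]), 'origin': array([1.17941317, 0.24575913, 1.2206195 ]), 'orientation': array([ 0.57221607,  0.77960733, -0.20205355, -0.15477577])}
top {'camera_matrix': array([[404.98594041,   0.        , 275.45432097],
       [  0.        , 404.98594041, 215.4874554 ],
       [  0.        ,   0.        ,   1.        ]]), 'origin': array([0.54873708, 0.07079408, 1.09156109]), 'orientation': array([ 0.70975562, -0.70399593,  0.02246531, -0.01148948])}
wrist {'camera_matrix': array([[317.7839372 ,   0.        , 281.42326708],
       [  0.        , 317.7839372 , 203.24148276],
       [  0.        ,   0.        ,   1.        ]]), 'hand_eye': array([[ 1.02587971e-03, -9.59796954e-01, -2.80693347e-01,
         7.11322362e-02],
       [ 9.99999375e-01,  8.60113306e-04,  7.13750230e-04,
        -8.12177687e-04],
       [-4.43627214e-04, -2.80693904e-01,  9.59797237e-01,
        -1.72717813e-01],
       [ 0.00000000e+00,  0.00000000e+00,  0.00000000e+00,
         1.00000000e+00]])}
```

View pics/top0.png

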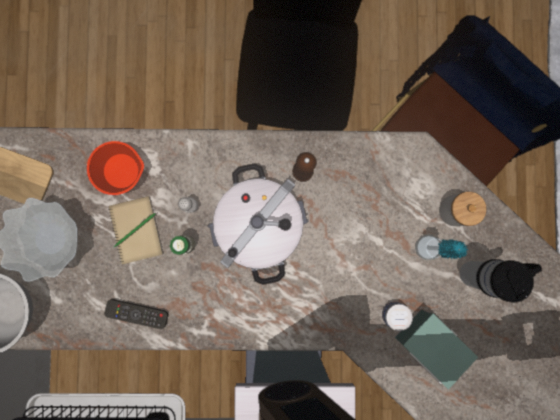

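View pics/side0.png

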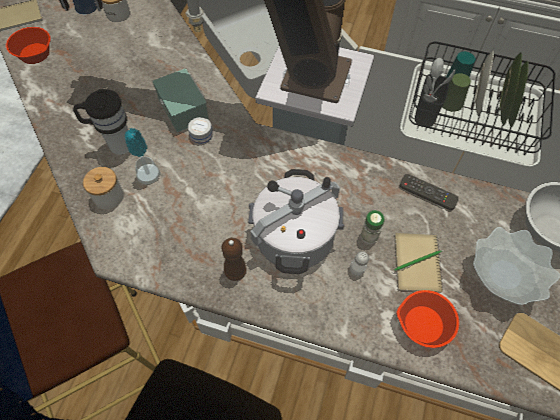

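```bash
python3 - <<'E'
import cv2,numpy as np
a=cv2.imread("pics/top0.png")[150:295,170:330];b=cv2.imread("pics/side0.png")[155:285,215:400]
a=cv2.resize(a,None,fx=4,fy=4,interpolation=cv2.INTER_CUBIC);b=cv2.resize(b,None,fx=4,fy=4,interpolation=cv2.INTER_CUBIC)
cv2.imwrite("pics/a.png",a);cv2.imwrite("pics/b.png",b)
E
```

```text
(no output)
```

View pics/a.png

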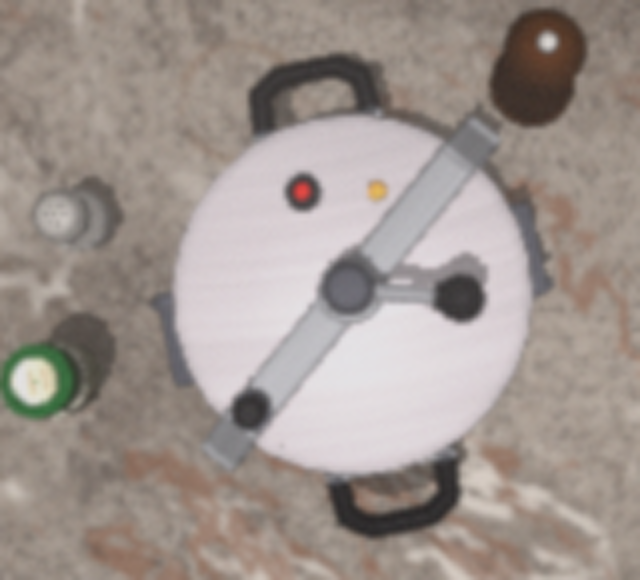

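View pics/b.png

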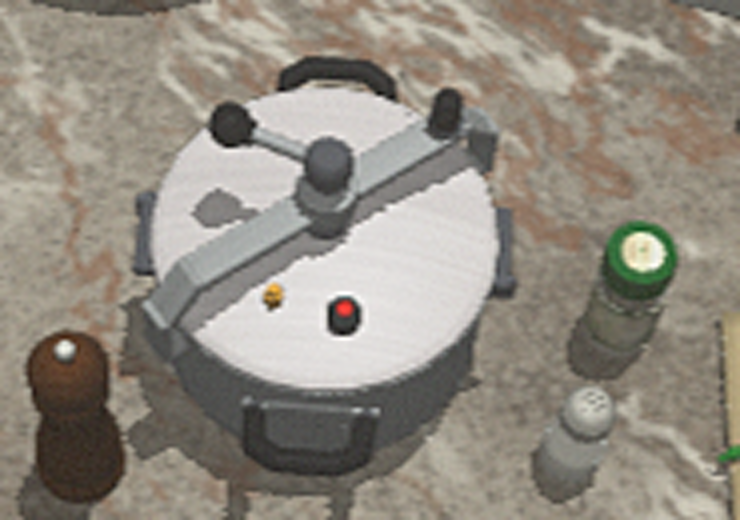

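Top crop: hub (349,286), ball (460,297), post (250,409), lugs (172,340) and (532,245). Side crop: ball (232,124), hub (328,162), post (446,112). Triangulating, with dark masks around these.

```bash
cat > h.py <<'E'
import numpy as np,cv2
from scipy.spatial.transform import Rotation as R
from station import bot
def ray(n,uv):
    p=bot.camera_params(n);K=p["camera_matrix"]
    d=R.from_quat(p["orientation"]).as_matrix()@np.linalg.inv(K)@[uv[0],uv[1],1]
    return np.array(p["origin"]),d/np.linalg.norm(d)
def tri(rays):
    A=sum(np.eye(3)-np.outer(d,d) for o,d in rays);b=sum((np.eye(3)-np.outer(d,d))@o for o,d in rays)
    x=np.linalg.solve(A,b);return x,[np.linalg.norm((np.eye(3)-np.outer(d,d))@(x-o)) for o,d in rays]
def plane(n,uv,z):
    o,d=ray(n,uv);return o+d*(z-o[2])/d[2]
def blob(img,uv,r,thr):
    "weighted centroid of darkness of the component at uv (img RGB)"
    u,v=map(int,np.round(uv));g=img[v-r:v+r+1,u-r:u+r+1].max(2).astype(np.uint8)
    n,l,st,c=cv2.connectedComponentsWithStats((g<thr).astype(np.uint8))
    k=max(range(1,n),key=lambda i:st[i,4]) if n>1 else 0
    return c[k]+[u-r,v-r],st[k]
E
python3 - <<'E'
from h import *
T=cv2.imread("pics/top0.png");S=cv2.imread("pics/side0.png")
f=lambda x,y,o:((x+.5)/4-.5+o[0],(y+.5)/4-.5+o[1])
a=(170,150);b=(215,155)
P={}
for n,p,q in(("ball",(460,297),(232,124)),("post",(250,409),(446,112)),("hub",(349,286),(328,162))):
    t,s=f(*p,a),f(*q,b)
    if n!="hub":
        bt,st=blob(T,t,6,75);bs,ss=blob(S,s,7,75);print(n,t,bt,st[2:],s,bs,ss[2:])
        print("  blob",tri([ray("top",bt),ray("side",bs)]))
    P[n]=tri([ray("top",t),ray("side",s)])
    print(n,P[n])
for z,n,p in((.19,"post",(250,409)),(.205,"ball",(460,297)),(.213,"hub",(349,286)),(.115,"lugL",(172,340)),(.115,"lugR",(532,245)),(.168,"barend",(485,128)),(.168,"barend2",(226,455)),(.09,"hT",(315,68)),(.09,"hB",(395,530)),(.0,"mill",(530,100)),(.17,"milltop",(548,42)),(.106,"cap",(38,380)),(.09,"salt",(60,215))):
    print(n,z,plane("top",f(*p,a),z).round(4))
E
```

```text
ball (284.625, 223.875) [284.42857143 223.86904762] [11 11 84] (272.625, 185.625) [272.58695652 185.95652174] [11 11 92]
  blob (array([0.57283028, 0.03844148, 0.2097253 ]), [np.float64(0.0009022563836942974), np.float64(0.0009022563836942972)])
ball (array([0.57272923, 0.03827898, 0.2109756 ]), [np.float64(0.0011274223087569535), np.float64(0.001127422308756957)])
post (232.125, 251.875) [232.14 252.34] [ 8  8 50] (326.125, 182.625) [325.83783784 183.21621622] [ 8 13 74]
  blob (array([0.50903446, 0.15360363, 0.18118851]), [np.float64(0.0005234451901451151), np.float64(0.0005234451901450385)])
post (array([0.51011221, 0.15373824, 0.1854643 ]), [np.float64(0.001015776218144122), np.float64(0.0010157762181440776)])
hub (array([0.57833167, 0.09881953, 0.20695009]), [np.float64(0.0011519889210980718), np.float64(0.0011519889210981117)])
post 0.19 [0.5106 0.1523 0.19  ]
ball 0.205 [0.5732 0.037  0.205 ]
hub 0.213 [0.5784 0.0975 0.213 ]
lugL 0.115 [0.5484 0.2065 0.115 ]
lugR 0.115 [ 0.6075 -0.0098  0.115 ]
barend 0.168 [0.6713 0.0219 0.168 ]
barend2 0.168 [0.4836 0.1676 0.168 ]
hT 0.09 [0.7181 0.1238 0.09  ]
hB 0.09 [0.4329 0.0715 0.09  ]
mill 0.0 [ 0.7129 -0.0175  0.    ]
milltop 0.17 [ 0.721  -0.0139  0.17  ]
cap 0.106 [0.5236 0.2882 0.106 ]
salt 0.09 [0.625  0.2801 0.09  ]
```

```bash
cat >> h.py <<'E'
def yaw(s): 
    x=R.from_quat(s["ee_rot"]).as_matrix()[:,0];return np.degrees(np.arctan2(x[1],x[0]))
def st():
    s=bot.sense();print("t %.2f"%s["t"],"tcp",s["tcp_pos"].round(4),"yaw %.1f"%yaw(s),"F",s["ft_force"].round(1),"w",round(s["gripper_width"],3));return s
def plan(p,y,wps,mx=1.0):
    "rows from pose p,yaw y via waypoints (x,y,z,yaw deg)"
    p=np.array(p,float);rows=[]
    for w in wps:
        for _ in range(60):
            d=np.array(w[:3])-p;a=np.radians(y)
            X=np.array([np.cos(a),np.sin(a),0]);Y=np.array([np.sin(a),-np.cos(a),0])
            c=np.array([d@X,d@Y,-d[2]])/.025;t=(y-w[3])/5
            if max(abs(c))<.03 and abs(t)<.05:break
            m=max(1,max(abs(c))/mx,np.linalg.norm(c)*25/40);c=np.round(c/m,2);tt=round(float(np.clip(t,-1,1)),2)
            rows.append(" ".join(f"{v:g}" for v in (*c,tt)))
            p=p+.025*(c[0]*X+c[1]*Y-c[2]*np.array([0,0,1]));y-=5*tt
    for i in range(0,len(rows),5):print("; ".join(rows[i:i+5]))
    print(len(rows),"rows; end",p.round(4),round(y,1))
E
python3 - <<'E'
from h import *
s=st()
plan(s["tcp_pos"],yaw(s),[(.45,-.32,.28,30),(.482,.12,.27,51),(.482,.12,.182,51)])
E
```

```text
t 0.15 tcp [ 0.1928 -0.6463  0.2014] yaw 16.6 F [-0.8 -0.5  0.4] w 0.086
1 -0.7 -0.23 -1; 1 -0.58 -0.22 -1; 1 -0.47 -0.21 -0.68; 1 -0.4 -0.2 0; 1 -0.4 -0.2 0
1 -0.4 -0.2 0; 1 -0.4 -0.2 0; 1 -0.4 -0.21 0; 1 -0.4 -0.2 0; 1 -0.4 -0.21 0
1 -0.4 -0.2 0; 1 -0.4 -0.21 0; 1 -0.4 -0.2 0; 1 -0.4 -0.21 0; 1 -0.39 -0.2 0
0.2 -0.08 -0.04 0; 0.68 -1 0.03 -1; 0.81 -1 0.03 -1; 0.97 -1 0.03 -1; 1 -0.86 0.03 -1
1 -0.72 0.03 -0.2; 1 -0.7 0.03 0; 1 -0.7 0.03 0; 1 -0.7 0.03 0; 1 -0.69 0.03 0
1 -0.7 0.02 0; 1 -0.69 0.03 0; 1 -0.7 0.02 0; 1 -0.69 0.03 0; 1 -0.7 0.02 0
0.2 -0.13 0.01 0; -0 -0 1 0; -0 -0 1 0; -0 -0 1 0; -0 -0 0.52 0
35 rows; end [0.4821 0.12   0.1819] 51.0
```

move_arm(commands="1 -0.7 -0.23 -1; 1 -0.58 -0.22 -1; 1 -0.47 -0.21 -0.68; 1 -0.4 -0.2 0; 1 -0.4 -0.2 0", grip=0)

```text
t: 0.57
tcp_pos: [0.2807, -0.5349, 0.2288]
ee_rot: [0.966, 0.259, 0.0, -0.0]
ft_force: [0.0, 0.3, -0.4]
gripper_width: 0.0256
finger_force: 0.0
```

move_arm(commands="1 -0.4 -0.2 0; 1 -0.4 -0.2 0; 1 -0.4 -0.21 0; 1 -0.4 -0.2 0; 1 -0.4 -0.21 0")

```text
t: 0.98
tcp_pos: [0.3639, -0.429, 0.2543]
ee_rot: [0.966, 0.259, -0.0, -0.0]
ft_force: [0.5, 0.7, -0.6]
gripper_width: -0.0001
finger_force: 0.0
```

move_arm(commands="1 -0.4 -0.2 0; 1 -0.4 -0.21 0; 1 -0.4 -0.2 0; 1 -0.4 -0.21 0; 1 -0.39 -0.2 0")

```text
t: 1.4
tcp_pos: [0.4473, -0.3235, 0.28]
ee_rot: [0.966, 0.259, -0.0, -0.0]
ft_force: [0.3, -0.2, -0.1]
gripper_width: -0.0004
finger_force: 0.0
```

move_arm(commands="0.2 -0.08 -0.04 0; 0.68 -1 0.03 -1; 0.81 -1 0.03 -1; 0.97 -1 0.03 -1; 1 -0.86 0.03 -1")

```text
t: 1.82
tcp_pos: [0.459, -0.1897, 0.2774]
ee_rot: [0.906, 0.424, -0.0, -0.0]
ft_force: [0.7, 0.1, 0.5]
gripper_width: -0.0001
finger_force: 0.0
```

move_arm(commands="1 -0.72 0.03 -0.2; 1 -0.7 0.03 0; 1 -0.7 0.03 0; 1 -0.7 0.03 0; 1 -0.69 0.03 0")

```text
t: 2.23
tcp_pos: [0.4701, -0.0375, 0.2739]
ee_rot: [0.903, 0.43, -0.0, 0.0]
ft_force: [1.2, 0.3, 1.0]
gripper_width: -0.0003
finger_force: 0.0
```

move_arm(commands="1 -0.7 0.02 0; 1 -0.69 0.03 0; 1 -0.7 0.02 0; 1 -0.69 0.03 0; 1 -0.7 0.02 0")

```text
t: 2.65
tcp_pos: [0.4814, 0.1144, 0.2708]
ee_rot: [0.903, 0.43, -0.0, 0.0]
ft_force: [0.8, 0.1, 0.1]
gripper_width: 0.0002
finger_force: 0.0
```

move_arm(commands="0.2 -0.13 0.01 0; 0 0 0 0")

```text
t: 2.82
tcp_pos: [0.4819, 0.1204, 0.2704]
ee_rot: [0.902, 0.432, -0.001, -0.0]
ft_force: [-0.7, 0.1, -0.1]
gripper_width: -0.0
finger_force: 0.0
```

```bash
python3 - <<'E'
from h import *
s=st();im=bot.capture("wrist");cv2.imwrite("pics/w1.png",im[:,:,::-1])
p=bot.camera_params("wrist");E=p["hand_eye"];Rt=R.from_quat(s["ee_rot"]).as_matrix()
c=Rt@E[:3,3]+s["tcp_pos"];print(c)
for q in ((.5093,.1532,.184),(.573,.038,.205),(.578,.098,.213)):
    v=E[:3,:3].T@(Rt.T@(np.array(q)-c));print((p["camera_matrix"]@v/v[2])[:2])
E
```

```text
t 2.82 tcp [0.4819 0.1204 0.2704] yaw 51.2 F [-0.7  0.1 -0.1] w -0.0
[0.52636198 0.1768727  0.44309925]
[283.26561538 147.43774937]
[437.66895406 214.3177923 ]
[405.79186536 152.04376663]
```

View pics/w1.png

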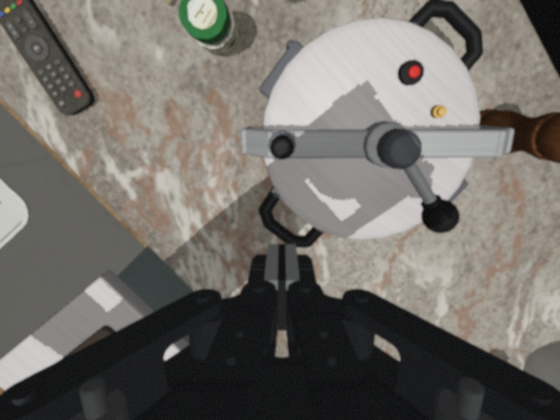

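The wrist view shows the post at (282,147), ball (440,215) and hub top (399,147); post and ball match prediction. I'll check the hub and descend.

```bash
python3 - <<'E'
from h import *
s=st()
p=bot.camera_params("wrist");E=p["hand_eye"];Rt=R.from_quat(s["ee_rot"]).as_matrix();c=Rt@E[:3,3]+s["tcp_pos"]
for uv,z,n in (((399,147),.213,"hub"),((440,215),.205,"ball"),((282,147),.190,"post")):
    d=Rt@E[:3,:3]@np.linalg.inv(p["camera_matrix"])@[*uv,1];print(n,(c+d*(z-c[2])/d[2]).round(4))
E
```

```text
t 2.87 tcp [0.482  0.1193 0.2705] yaw 51.1 F [0.5 0.4 0.2] w 0.0
hub [0.5763 0.1028 0.213 ]
ball [0.5742 0.0349 0.205 ]
post [0.5093 0.1534 0.19  ]
```

move_arm(commands="0 0 1 0; 0 0 1 0; 0 0 1 0; 0 0 0.6 0; 0 0 0 0")

```text
t: 3.28
tcp_pos: [0.4795, 0.1175, 0.1765]
ee_rot: [0.903, 0.43, -0.004, -0.001]
ft_force: [-0.7, -0.4, -0.2]
gripper_width: 0.0002
finger_force: 0.0
```

```bash
cat >> h.py <<'E'
AX=np.array([.5775,.0995])
def behind(th,r,off,z):
    a=np.radians(th);q=AX+r*np.array([np.cos(a),np.sin(a)])-off*np.array([np.sin(a),-np.cos(a)])
    return (*q,z,th-90)
E
python3 - <<'E'
from h import *
s=st()
plan(s["tcp_pos"],yaw(s),[behind(t,.088,.020,.178) for t in np.arange(141,94,-4.5)])
E
```

```text
t 3.28 tcp [0.4795 0.1175 0.1765] yaw 50.9 F [-0.7 -0.4 -0.2] w 0.0
1 -0.02 -0.05 -0.03; 0.11 -0 -0.01 0; 0.28 -0.05 0 0.9; 0.28 -0.06 0 0.9; 0.27 -0.05 0 0.9
0.28 -0.05 0 0.9; 0.28 -0.05 0 0.9; 0.28 -0.05 0 0.9; 0.28 -0.06 0 0.9; 0.28 -0.05 0 0.9
0.28 -0.05 0 0.9; 0.28 -0.05 0 0.9
12 rows; end [0.5485 0.1849 0.178 ] 6.0
```

move_arm(commands="0.9 0 -0.05 0; 0.2 0 0 0; 0.28 -0.05 0 0.9; 0.28 -0.05 0 0.9; 0.28 -0.05 0 0.9")

```text
t: 3.7
tcp_pos: [0.5122, 0.1579, 0.1838]
ee_rot: [0.948, 0.319, 0.001, 0.001]
ft_force: [-0.5, -0.2, 0.2]
gripper_width: -0.0002
finger_force: 0.0
```

move_arm(commands="0.28 -0.05 0 0.9; 0.28 -0.05 0 0.9; 0.28 -0.05 0 0.9")

```text
t: 3.95
tcp_pos: [0.5278, 0.1724, 0.1839]
ee_rot: [0.979, 0.206, 0.001, 0.0]
ft_force: [0.0, -0.3, 0.7]
gripper_width: -0.0004
finger_force: 0.0
```

```bash
python3 - <<'E'
from h import *
s=st();im=bot.capture("top");cv2.imwrite("pics/t2.png",cv2.resize(im[150:295,170:330,::-1],None,fx=4,fy=4,interpolation=cv2.INTER_CUBIC))
E
```

```text
t 3.95 tcp [0.5278 0.1724 0.1839] yaw 23.8 F [ 0.  -0.3  0.7] w -0.0
```

View pics/t2.png

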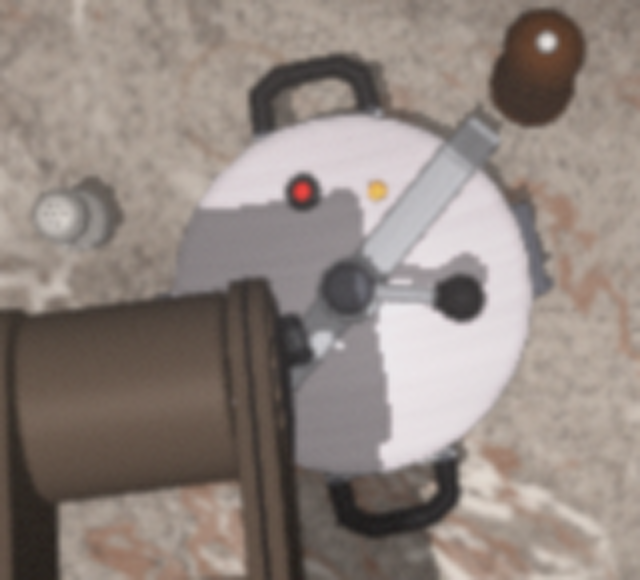

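The top view shows the bow unmoved (bar end still at (485,128)), with no force felt, so the fingers seem to have missed the post. I'll look with the wrist and side cameras.

```bash
python3 - <<'E'
from h import *
s=st();a=bot.capture("wrist")[40:320,140:430];b=bot.capture("side")[130:270,240:400]
a=cv2.resize(a,(400,386));b=cv2.resize(b,(400,350),interpolation=cv2.INTER_CUBIC)
m=np.zeros((386,800,3),np.uint8);m[:,:400]=a;m[:350,400:]=b
cv2.imwrite("pics/m3.png",m[:,:,::-1]);st()
E
```

```text
t 4.00 tcp [0.5287 0.1729 0.184 ] yaw 23.6 F [0.2 1.5 0.7] w 0.0
t 4.10 tcp [0.5275 0.1724 0.1834] yaw 24.1 F [-0.5  0.2  0.1] w 0.0
```

View pics/m3.png

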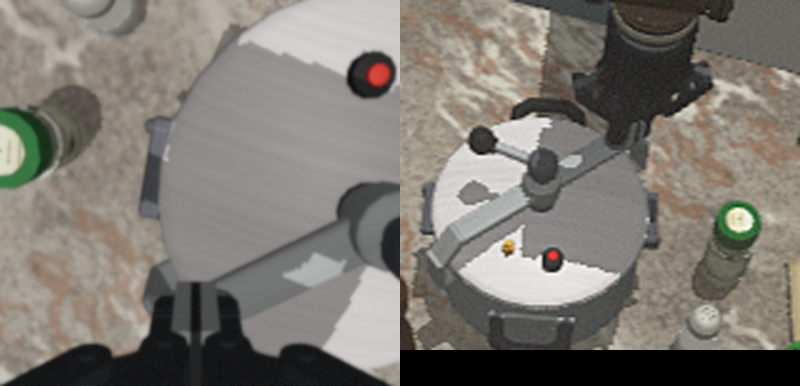

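```bash
python3 - <<'E'
from h import *
s=st()
def proj(n,X):
    p=bot.camera_params(n);v=R.from_quat(p["orientation"]).as_matrix().T@(np.array(X)-p["origin"]);return (p["camera_matrix"]@v/v[2])[:2]
for z in(.184,.194,.204,.22):
    u=proj("side",[*s["tcp_pos"][:2],z]);print(z,u.round(1),"crop",((u-[240,130])*2.5+[0,0]).round(0)*2)
u=proj("side",[.5093,.1534,.184]);print("post",u,(u-[240,130])*5)
b=bot.capture("side")[150:210,280:380]
cv2.imwrite("pics/s4.png",cv2.resize(b,None,fx=8,fy=8,interpolation=cv2.INTER_CUBIC)[:,:,::-1])
E
```

```text
t 4.10 tcp [0.5275 0.1724 0.1834] yaw 24.1 F [-0.5  0.2  0.1] w 0.0
0.184 [331.3 190.8] crop [456. 304.]
0.194 [331.7 188.6] crop [458. 292.]
0.204 [332.1 186.3] crop [460. 282.]
0.22 [332.7 182.7] crop [464. 264.]
post [325.60599679 182.662521  ] [428.02998395 263.31260499]
```

View pics/s4.png

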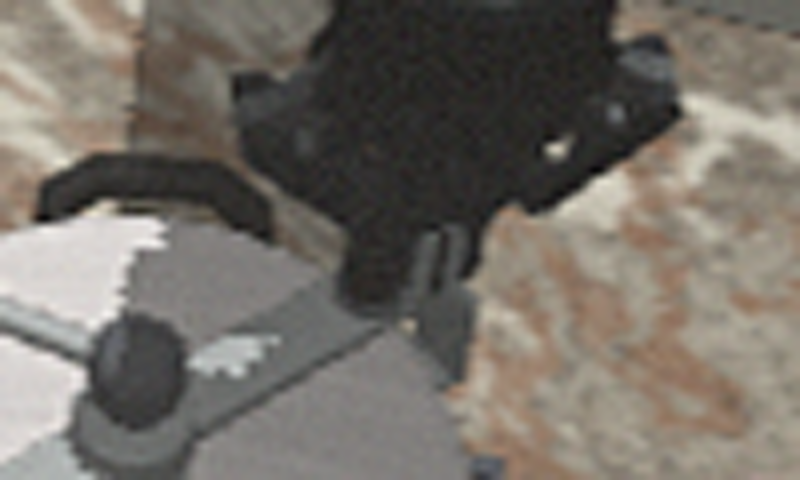

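The post (dark, (370,270)) is unmoved and the fingers now stand beyond it. The tips may sit higher than the TCP tells, so I'll probe the bar's top to calibrate.

```bash
python3 - <<'E'
from h import *
s=st()
plan(s["tcp_pos"],yaw(s),[(.5275,.1724,.222,30),(.534,.133,.222,51.5),(.534,.133,.182,51.5)])
E
```

```text
t 4.15 tcp [0.5272 0.1724 0.1831] yaw 24.1 F [-0.2 -0.  -0.1] w -0.0
0.01 0 -1 -1; 0 0.01 -0.55 -0.18; -0.38 1 -0 -1; -0.22 0.47 -0 -1; -0 0 -0 -1
-0 0 -0 -1; -0 0 -0 -0.3; -0 0 1 -0; -0 0 0.6 -0
9 rows; end [0.534  0.1331 0.1819] 51.5
```

move_arm(commands="0 0 -1 -1; 0 0 -0.55 -0.2; -0.4 1 0 -1; -0.2 0.5 0 -1; 0 0 0 -1")

```text
t: 4.57
tcp_pos: [0.5342, 0.1308, 0.2221]
ee_rot: [0.923, 0.384, 0.001, 0.001]
ft_force: [-0.5, 0.0, -0.4]
gripper_width: 0.0002
finger_force: 0.0
```

move_arm(commands="0 0 0.6 -1; 0 0 0.5 -0.3; 0 0 0.3 0; 0 0 0.2 0; 0 0 0 0")

```text
t: 4.98
tcp_pos: [0.5328, 0.1331, 0.1799]
ee_rot: [0.901, 0.434, -0.001, -0.0]
ft_force: [-0.3, -0.3, 0.4]
gripper_width: -0.0002
finger_force: 0.0
```

move_arm(commands="0 0 0.1 0; 0 0 0.1 0; 0 0 0 0")

```text
t: 5.23
tcp_pos: [0.5337, 0.1334, 0.1761]
ee_rot: [0.901, 0.435, 0.0, 0.0]
ft_force: [0.5, 0.1, -0.9]
gripper_width: 0.0005
finger_force: 0.0
```

move_arm(commands="0 0 0.15 0; 0 0 0.1 0; 0 0 0 0")

```text
t: 5.48
tcp_pos: [0.5333, 0.1334, 0.1691]
ee_rot: [0.901, 0.435, -0.0, -0.0]
ft_force: [0.2, -0.5, -1.0]
gripper_width: 0.0004
finger_force: 0.0
```

move_arm(commands="0 0 0.1 0; 0 0 0 0")

```text
t: 5.65
tcp_pos: [0.5334, 0.1334, 0.1668]
ee_rot: [0.901, 0.434, -0.0, -0.0]
ft_force: [-1.0, -0.2, -0.1]
gripper_width: -0.0002
finger_force: 0.0
```

move_arm(commands="0 0 0.1 0; 0 0 0 0")

```text
t: 5.82
tcp_pos: [0.5334, 0.1334, 0.1643]
ee_rot: [0.901, 0.434, -0.0, -0.0]
ft_force: [-0.2, -0.2, 0.2]
gripper_width: 0.0001
finger_force: 0.0
```

move_arm(commands="0 0 0.1 0; 0 0 0.1 0; 0 0 0 0")

```text
t: 6.07
tcp_pos: [0.5333, 0.1334, 0.159]
ee_rot: [0.901, 0.434, -0.001, -0.0]
ft_force: [-1.1, -0.1, 0.8]
gripper_width: 0.0001
finger_force: 0.0
```

move_arm(commands="0 0 0.1 0; 0 0 0 0")

```text
t: 6.23
tcp_pos: [0.5334, 0.1334, 0.1567]
ee_rot: [0.901, 0.434, -0.0, -0.0]
ft_force: [1.3, 0.4, 0.8]
gripper_width: 0.0002
finger_force: 0.0
```

move_arm(commands="0 0 0.1 0; 0 0 0 0")

```text
t: 6.4
tcp_pos: [0.5334, 0.1334, 0.1543]
ee_rot: [0.901, 0.434, -0.0, -0.0]
ft_force: [-0.1, 1.0, -0.1]
gripper_width: -0.0003
finger_force: 0.0
```

move_arm(commands="0 0 0.1 0; 0 0 0 0")

```text
t: 6.57
tcp_pos: [0.5334, 0.1334, 0.1518]
ee_rot: [0.901, 0.434, -0.0, -0.0]
ft_force: [-0.5, 0.7, -0.9]
gripper_width: -0.0001
finger_force: 0.0
```

move_arm(commands="0 0 0.1 0; 0 0 0 0")

```text
t: 6.73
tcp_pos: [0.5334, 0.1334, 0.1493]
ee_rot: [0.901, 0.434, -0.0, -0.0]
ft_force: [-0.0, -0.3, 0.1]
gripper_width: -0.0001
finger_force: 0.0
```

```bash
python3 - <<'E'
from h import *
s=st();print(s["q"].round(3),s["joint_torque"].round(1))
im=bot.capture("wrist");cv2.imwrite("pics/w5.png",im[:,:,::-1])
p=bot.camera_params("wrist");print(p["hand_eye"][:3,3])
E
```

```text
t 6.73 tcp [0.5334 0.1334 0.1493] yaw 51.5 F [-0.  -0.3  0.1] w -0.0
[0.06  0.063 1.934 0.    1.146 0.732] [ -0.  -30.5 -28.1   0.   -0.    0. ]
[ 0.07165452 -0.00085586 -0.17271912]
```

View pics/w5.png

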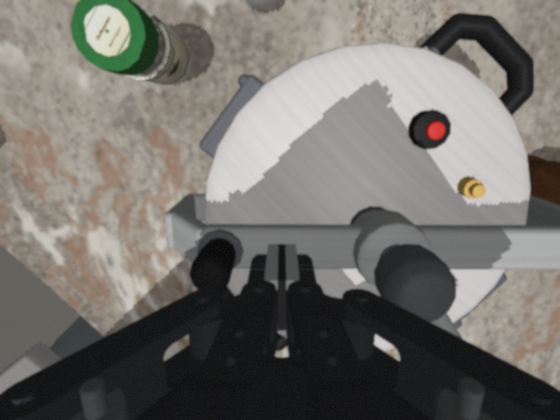

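Tips (282,244) sit over the bar between post (213,262) and hub, still without contact. I'll triangulate the tip's front edge from the wrist and side views.

```bash
python3 - <<'E'
from h import *
p=bot.camera_params("wrist");E=p["hand_eye"];K=p["camera_matrix"]
def wray(t,yw,uv):
    a=np.radians(yw);X=np.array([np.cos(a),np.sin(a),0]);Y=np.array([np.sin(a),-np.cos(a),0]);Rt=np.c_[X,Y,[0,0,-1]]
    d=Rt@E[:3,:3]@np.linalg.inv(K)@[*uv,1];return Rt@E[:3,3]+t,d/np.linalg.norm(d),Rt
t=np.array([.5275,.1724,.1834])
for uv in ((425,285),(425,300),(425,312)):
    o,d,Rt=wray(t,24.1,(282,244))
    x,r=tri([(o,d),ray("side",(uv[0]/8+280,uv[1]/8+150))]);print(uv,x.round(4),np.round(r,4)[0],"tool",(Rt.T@(x-t)).round(4))
E
```

```text
(425, 285) [0.5398 0.1773 0.2257] 0.0016 tool [ 0.0132  0.0006 -0.0423]
(425, 300) [0.5352 0.1763 0.2122] 0.0001 tool [ 0.0086 -0.0004 -0.0288]
(425, 312) [0.5316 0.1754 0.2014] 0.0012 tool [ 0.005  -0.0011 -0.018 ]
```

```bash
python3 - <<'E'
from h import *
s=st()
plan(s["tcp_pos"],yaw(s),[(.533,.133,.205,51.5),behind(141.5,.088,.045,.205),behind(141.5,.088,.045,.150)])
E
```

```text
t 6.78 tcp [0.5335 0.1334 0.1494] yaw 51.5 F [-0.2  0.2 -0.1] w -0.0
-0.01 -0 -1 0; -0.01 -0 -1 0; -0 -0 -0.22 0; -1 -0.74 -0 0; -0.74 -0.56 -0 0
-0 0 1 0; -0 0 1 0; -0 0 0.2 0
8 rows; end [0.4806 0.1192 0.1499] 51.5
```

move_arm(commands="0 0 -1 0; 0 0 -1 0; 0 0 -0.2 0; -1 -0.7 0 0; -0.8 -0.6 0 0")

```text
t: 7.2
tcp_pos: [0.4801, 0.1182, 0.2049]
ee_rot: [0.901, 0.435, 0.0, 0.0]
ft_force: [0.2, 0.2, 0.1]
gripper_width: 0.0001
finger_force: 0.0
```

move_arm(commands="0 0 1 0; 0 0 1 0; 0 0 0.2 0; 0 0 0 0")

```text
t: 7.53
tcp_pos: [0.4783, 0.1183, 0.1473]
ee_rot: [0.901, 0.434, -0.002, -0.001]
ft_force: [-0.4, 0.0, -0.7]
gripper_width: -0.0002
finger_force: 0.0
```

move_arm(commands="0.6 0 0 0; 0.4 0 0 0; 0.2 0 0 0; 0 0 0 0")

```text
t: 7.87
tcp_pos: [0.5002, 0.1426, 0.1508]
ee_rot: [0.9, 0.435, 0.001, 0.0]
ft_force: [0.0, 0.4, -1.0]
gripper_width: -0.0001
finger_force: 0.0
```

```bash
cat >> h.py <<'E'
def ball(n="top",z=.205,r=34):
    im=bot.capture(n);p=bot.camera_params(n)
    v=R.from_quat(p["orientation"]).as_matrix().T@(np.array([*AX,z])-p["origin"]);c=(p["camera_matrix"]@v/v[2])[:2]
    u0,v0=map(int,c.round());g=(im[v0-r:v0+r,u0-r:u0+r].max(2)<75).astype(np.uint8)
    k,l,s,cc=cv2.connectedComponentsWithStats(g)
    for i in range(1,k):
        if s[i,4]>15:
            q=plane(n,cc[i]+[u0-r,v0-r],z)[:2]-AX
            print("dark",s[i].tolist(),"r %.3f ang %.1f"%(np.hypot(*q),np.degrees(np.arctan2(q[1],q[0]))))
E
python3 - <<'E'
from h import *
st();ball()
E
```

```text
t 7.87 tcp [0.5002 0.1426 0.1508] yaw 51.6 F [ 0.   0.4 -1. ] w -0.0
dark [29, 32, 12, 8, 36] r 0.006 ang -173.4
dark [57, 33, 11, 10, 89] r 0.062 ang -97.5
dark [0, 45, 38, 23, 287] r 0.055 ang 150.8
```

```bash
python3 - <<'E'
from h import *
im=cv2.imread("pics/top0.png")[:,:,::-1]
bot_c=bot.capture
class B: pass
import h
o=h.bot
class W:
    def capture(s,n): return im
    def camera_params(s,n): return o.camera_params(n)
h.bot=W();h.ball()
E
```

```text
dark [57, 31, 11, 11, 84] r 0.062 ang -94.0
dark [7, 61, 8, 7, 47] r 0.084 ang 142.4
```

move_arm(commands="0.28 -0.05 0 0.9; 0.28 -0.05 0 0.9; 0 0 0 0")

```text
t: 8.17
tcp_pos: [0.5068, 0.1543, 0.1503]
ee_rot: [0.932, 0.362, 0.001, 0.0]
ft_force: [-0.2, 0.6, 0.4]
gripper_width: 0.0001
finger_force: 0.0
```

```bash
python3 - <<'E'
from h import *
st();ball()
E
```

```text
t 8.17 tcp [0.5068 0.1543 0.1503] yaw 42.4 F [-0.2  0.6  0.4] w 0.0
dark [29, 28, 12, 12, 44] r 0.001 ang 147.5
dark [56, 37, 11, 11, 87] r 0.062 ang -105.9
dark [0, 45, 32, 23, 212] r 0.055 ang 141.7
dark [29, 59, 3, 9, 17] r 0.067 ang 173.3
```

move_arm(commands="0.28 -0.05 0 0.9; 0.28 -0.05 0 0.9; 0.28 -0.05 0 0.9; 0.28 -0.05 0 0.9; 0 0 0 0")

```text
t: 8.63
tcp_pos: [0.5262, 0.1745, 0.1499]
ee_rot: [0.977, 0.212, 0.0, -0.0]
ft_force: [-0.2, 0.0, -0.3]
gripper_width: 0.0001
finger_force: 0.0
```

```bash
python3 - <<'E'
from h import *
st();ball()
E
```

```text
t 8.63 tcp [0.5262 0.1745 0.1499] yaw 24.5 F [-0.2  0.  -0.3] w 0.0
dark [29, 29, 6, 11, 26] r 0.008 ang 105.8
dark [0, 33, 26, 35, 283] r 0.055 ang 126.8
dark [53, 45, 10, 10, 85] r 0.062 ang -123.1
```

move_arm(commands="0.28 -0.05 0 0.9; 0.28 -0.05 0 0.9; 0 0 0 0")

```text
t: 8.93
tcp_pos: [0.5379, 0.182, 0.1498]
ee_rot: [0.991, 0.136, -0.0, -0.0]
ft_force: [-0.3, -0.0, 0.9]
gripper_width: 0.0002
finger_force: 0.0
```

move_arm(commands="0.18 -0.03 0 0.5; 0.15 -0.02 0 0.4; 0 0 0 0")

```text
t: 9.18
tcp_pos: [0.5384, 0.1831, 0.1497]
ee_rot: [0.995, 0.098, -0.01, 0.002]
ft_force: [-19.4, -7.1, 13.3]
gripper_width: -0.0002
finger_force: 10.7
```

```bash
python3 - <<'E'
from h import *
st();ball()
E
```

```text
t 9.18 tcp [0.5384 0.1831 0.1497] yaw 11.3 F [-19.4  -7.1  13.3] w -0.0
dark [20, 7, 7, 7, 18] r 0.055 ang 25.6
dark [0, 22, 22, 46, 324] r 0.057 ang 118.1
dark [50, 48, 11, 11, 87] r 0.062 ang -132.3
```

```bash
python3 - <<'E'
from h import *
s=st();p=s["tcp_pos"];a=np.radians(yaw(s));q=p-.02*np.array([np.cos(a),np.sin(a),0])
b=behind(227.7,.062,.050,.166)
plan(p,yaw(s),[(*q,yaw(s)),(q[0],q[1],.23,30),(.49,.0,.23,130),(*b[:2],.23,b[3]),b])
E
```

```text
t 9.23 tcp [0.5384 0.1831 0.1496] yaw 11.3 F [-19.6  -7.4  12.4] w 0.0
-0.8 0 -0 0; 0 0 -1 -1; 0 0 -1 -1; 0 0 -1 -1; 0 0 -0.22 -0.74
-0.81 1 0 -1; -0.97 1 0 -1; -1 0.86 0 -1; -1 0.72 0 -1; -1 0.6 0 -1
-0.78 0.38 0 -1; 0 -0 0 -1; 0 -0 0 -1; 0.01 -0 0 -1; -0 -0 0 -1
-0 -0 0 -1; -0 -0 0 -1; -0 -0 0 -1; -0 -0.01 0 -1; -0 0 0 -1
-0 0 0 -1; -0 0 0 -1; -0 0 0 -1; -0 0 0 -1; -0 0 0 -1
-0.5 1 0 -1; -0.61 1 0 -0.54; -0.63 0.93 0 0; -0 -0 1 0; -0 -0 1 0
-0 -0 0.56 0
31 rows; end [0.5728 0.0201 0.1661] 137.7
```

move_arm(commands="-1 0 0 0; -0.1 0 -1 -1; 0 0 -1 -1; 0 0 -1 -1; 0 0 -0.2 -0.7")

```text
t: 9.65
tcp_pos: [0.5205, 0.1804, 0.2353]
ee_rot: [0.966, 0.259, 0.005, 0.0]
ft_force: [0.9, -0.3, 1.3]
gripper_width: 0.0001
finger_force: 0.0
```

move_arm(commands="-0.8 1 0 -1; -0.97 1 0 -1; -1 0.86 0 -1; -1 0.72 0 -1; -1 0.6 0 -1")

```text
t: 10.07
tcp_pos: [0.4912, 0.0212, 0.2299]
ee_rot: [0.887, 0.462, 0.001, 0.0]
ft_force: [0.2, -0.1, -0.1]
gripper_width: 0.0004
finger_force: 0.0
```

move_arm(commands="-0.8 0.4 0 -1; 0 0 0 -1; 0 0 0 -1; 0 0 0 -1; 0 0 0 -1")

```text
t: 10.48
tcp_pos: [0.4882, 0.0002, 0.2298]
ee_rot: [0.766, 0.643, 0.001, 0.0]
ft_force: [-0.0, 0.2, 0.4]
gripper_width: 0.0
finger_force: 0.0
```

move_arm(commands="0 0 0 -1; 0 0 0 -1; 0 0 0 -1; 0 0 0 -1; 0 0 0 -1")

```text
t: 10.9
tcp_pos: [0.4882, 0.0005, 0.2298]
ee_rot: [0.609, 0.793, 0.001, 0.0]
ft_force: [0.3, -0.1, 0.9]
gripper_width: 0.0001
finger_force: 0.0
```

move_arm(commands="0 0 0 -1; 0 0 0 -1; 0 0 0 -1; 0 0 0 -1; 0 0 0 -1")

```text
t: 11.32
tcp_pos: [0.4882, 0.0005, 0.2298]
ee_rot: [0.423, 0.906, 0.0, 0.0]
ft_force: [-0.6, 0.1, -0.6]
gripper_width: -0.0
finger_force: 0.0
```

```bash
python3 - <<'E'
from h import *
s=st();ball()
b=behind(227.7,.062,.050,.166)
plan(s["tcp_pos"],yaw(s),[(*b[:2],.23,b[3]),b])
cv2.imwrite("pics/t6.png",bot.capture("top")[:,:,::-1])
E
```

```text
t 11.32 tcp [0.4882 0.0005 0.2298] yaw 130.0 F [-0.6  0.1 -0.6] w -0.0
dark [50, 48, 11, 11, 89] r 0.062 ang -132.2
dark [61, 54, 7, 14, 53] r 0.088 ang -131.2
-0.51 1 -0 -1; -0.63 1 -0 -0.54; -0.66 0.96 -0.01 0; -0 -0 1 0; -0 -0 1 0
-0 -0 0.56 0
6 rows; end [0.5727 0.02   0.166 ] 137.7
```

move_arm(commands="-0.5 1 0 -1; -0.6 1 0 -0.5; -0.7 1 0 0; 0 0 1 0; 0 0 1 0")

```text
t: 11.83
tcp_pos: [0.5766, 0.02, 0.1812]
ee_rot: [0.366, 0.931, 0.001, 0.003]
ft_force: [0.3, 0.2, -0.4]
gripper_width: 0.0002
finger_force: 0.0
```

move_arm(commands="0 0 0.55 0; 0 0 0 0; 0.5 0 0 0; 0 0 0 0")

```text
t: 12.17
tcp_pos: [0.5641, 0.0295, 0.1672]
ee_rot: [0.366, 0.931, 0.0, 0.0]
ft_force: [0.0, -0.2, 0.3]
gripper_width: -0.0002
finger_force: 0.0
```

```bash
python3 - <<'E'
from h import *
s=st();ball();ball(z=.19,r=50)
E
```

```text
t 12.17 tcp [0.5641 0.0295 0.1672] yaw 137.0 F [ 0.  -0.2  0.3] w -0.0
dark [45, 10, 5, 13, 23] r 0.050 ang -33.0
dark [55, 14, 13, 3, 18] r 0.073 ang -55.1
dark [39, 43, 4, 25, 32] r 0.050 ang -162.8
dark [27, 0, 8, 11, 51] r 0.112 ang 25.1
dark [53, 0, 6, 5, 23] r 0.108 ang -5.4
dark [88, 0, 12, 9, 88] r 0.143 ang -42.8
dark [62, 26, 5, 11, 24] r 0.053 ang -31.3
dark [71, 29, 29, 6, 69] r 0.094 ang -63.9
dark [9, 55, 8, 7, 46] r 0.085 ang 102.5
dark [53, 60, 7, 40, 53] r 0.068 ang -169.3
dark [83, 74, 17, 4, 22] r 0.107 ang -121.9
```

```bash
python3 - <<'E'
from h import *
s=st();y=yaw(s)
plan(s["tcp_pos"],y,[behind(t,.062,.0245,.168) for t in np.r_[227,np.arange(223,120,-4.5)]])
E
```

```text
t 12.27 tcp [0.5654 0.0287 0.1681] yaw 137.1 F [ 0.1 -0.7 -0.1] w 0.0
0.6 -0.08 0 0.01; 0.17 -0.06 0 0.8; 0.2 -0.07 0 0.9; 0.2 -0.07 0 0.9; 0.19 -0.07 0 0.9
0.2 -0.07 0 0.9; 0.2 -0.07 0 0.9; 0.2 -0.07 0 0.9; 0.19 -0.07 0 0.9; 0.2 -0.07 0 0.9
0.2 -0.06 0 0.9; 0.2 -0.07 0 0.9; 0.2 -0.07 0 0.9; 0.19 -0.07 0 0.9; 0.2 -0.07 0 0.9
0.2 -0.07 0 0.9; 0.2 -0.07 0 0.9; 0.19 -0.07 0 0.9; 0.2 -0.07 0 0.9; 0.2 -0.07 0 0.9
0.2 -0.07 0 0.9; 0.19 -0.07 0 0.9; 0.2 -0.06 0 0.9; 0.2 -0.07 0 0.9
24 rows; end [0.5226 0.1371 0.1681] 34.0
```

move_arm(commands="0.6 -0.08 0 0; 0.17 -0.06 0 0.8; 0.2 -0.07 0 0.9; 0.2 -0.07 0 0.9")

```text
t: 12.6
tcp_pos: [0.5411, 0.0432, 0.1679]
ee_rot: [0.471, 0.882, 0.0, 0.004]
ft_force: [3.2, -3.1, -2.7]
gripper_width: -0.0004
finger_force: 2.2
```

```bash
python3 - <<'E'
from h import *
s=st();ball("side");ball("top")
E
```

```text
t 12.60 tcp [0.5411 0.0432 0.1679] yaw 123.8 F [ 3.2 -3.1 -2.7] w -0.0
dark [10, 0, 42, 20, 431] r 0.071 ang -147.4
dark [29, 34, 12, 9, 45] r 0.013 ang 11.5
dark [29, 49, 10, 5, 18] r 0.046 ang 13.6
dark [34, 25, 34, 16, 134] r 0.032 ang -76.4
dark [31, 47, 4, 21, 26] r 0.052 ang 177.2
```

move_arm(commands="0.2 -0.07 0 0.9; 0.2 -0.07 0 0.9; 0 0 0 0")

```text
t: 12.95
tcp_pos: [0.5317, 0.0507, 0.1672]
ee_rot: [0.537, 0.844, 0.001, 0.001]
ft_force: [1.9, -1.3, -0.2]
gripper_width: 0.0
finger_force: 0.8
```

move_arm(commands="0.2 -0.07 0 0.9; 0.2 -0.07 0 0.9; 0 0 0 0")

```text
t: 13.2
tcp_pos: [0.5244, 0.0587, 0.1668]
ee_rot: [0.601, 0.799, 0.0, 0.001]
ft_force: [1.6, -1.3, -0.3]
gripper_width: -0.0
finger_force: 0.8
```

move_arm(commands="0.2 -0.07 0 0.9; 0 0 0 0")

```text
t: 13.37
tcp_pos: [0.5212, 0.0631, 0.1666]
ee_rot: [0.632, 0.775, 0.0, 0.0]
ft_force: [1.9, -1.0, -0.4]
gripper_width: 0.0002
finger_force: 0.8
```

move_arm(commands="0.2 -0.07 0 0.9; 0 0 0 0")

```text
t: 13.53
tcp_pos: [0.5183, 0.0677, 0.1665]
ee_rot: [0.661, 0.75, 0.0, 0.0]
ft_force: [1.6, -1.7, -0.5]
gripper_width: 0.0003
finger_force: 0.8
```

move_arm(commands="0.2 -0.03 0 0.9; 0 0 0 0")

```text
t: 13.7
tcp_pos: [0.5162, 0.0725, 0.1662]
ee_rot: [0.69, 0.724, -0.001, -0.001]
ft_force: [-0.9, -1.6, 0.1]
gripper_width: -0.0
finger_force: 1.1
```

move_arm(commands="0.2 -0.03 0 0.9; 0 0 0 0")

```text
t: 13.87
tcp_pos: [0.5146, 0.0775, 0.1658]
ee_rot: [0.718, 0.696, -0.001, -0.001]
ft_force: [-2.2, -1.3, 0.0]
gripper_width: -0.0
finger_force: 1.2
```

move_arm(commands="0.2 -0.1 0 0.9; 0 0 0 0")

```text
t: 14.03
tcp_pos: [0.5131, 0.0826, 0.1657]
ee_rot: [0.745, 0.667, -0.0, -0.0]
ft_force: [0.1, -2.7, -1.7]
gripper_width: -0.0002
finger_force: 1.2
```

move_arm(commands="0.2 -0.06 0 0.9; 0 0 0 0")

```text
t: 14.2
tcp_pos: [0.5119, 0.087, 0.1656]
ee_rot: [0.77, 0.638, -0.001, 0.0]
ft_force: [-1.8, -3.9, -1.7]
gripper_width: -0.0001
finger_force: 2.3
```

move_arm(commands="0.1 -0.03 0 0.4; 0 0 0 0")

```text
t: 14.37
tcp_pos: [0.5116, 0.089, 0.1656]
ee_rot: [0.781, 0.625, -0.002, 0.0]
ft_force: [-1.3, -6.2, -0.1]
gripper_width: -0.0001
finger_force: 3.1
```

move_arm(commands="0 0 0 0; 0 0 0 0")

```text
t: 14.53
tcp_pos: [0.5116, 0.089, 0.1656]
ee_rot: [0.781, 0.625, -0.002, 0.0]
ft_force: [-1.4, -5.5, -0.9]
gripper_width: -0.0003
finger_force: 3.0
```

move_arm(commands="0.08 -0.01 0 0.2; 0 0 0 0; 0 0 0 0")

```text
t: 14.78
tcp_pos: [0.5114, 0.0905, 0.1655]
ee_rot: [0.786, 0.618, -0.003, 0.0]
ft_force: [-2.7, -7.0, -0.6]
gripper_width: 0.0003
finger_force: 3.8
```

move_arm(commands="0.08 -0.01 0 0.2; 0 0 0 0; 0 0 0 0")

```text
t: 15.03
tcp_pos: [0.5113, 0.0921, 0.1655]
ee_rot: [0.791, 0.612, -0.003, 0.0]
ft_force: [-3.5, -8.2, 0.4]
gripper_width: 0.0001
finger_force: 4.5
```

move_arm(commands="0.1 -0.03 0 0.2; 0 0 0 0; 0 0 0 0")

```text
t: 15.28
tcp_pos: [0.5112, 0.0942, 0.1654]
ee_rot: [0.797, 0.605, -0.004, 0.001]
ft_force: [-4.5, -9.6, 0.7]
gripper_width: 0.0
finger_force: 5.2
```

move_arm(commands="0.07 -0.02 0 0.1; 0 0 0 0; 0 0 0 0")

```text
t: 15.53
tcp_pos: [0.5113, 0.0956, 0.1654]
ee_rot: [0.799, 0.601, -0.004, 0.001]
ft_force: [-3.5, -10.6, -0.1]
gripper_width: -0.0003
finger_force: 5.7
```

move_arm(commands="0.06 -0.02 0 0; 0 0 0 0; 0 0 0 0")

```text
t: 15.78
tcp_pos: [0.5114, 0.0968, 0.1654]
ee_rot: [0.799, 0.601, -0.004, 0.002]
ft_force: [-3.4, -12.1, 0.1]
gripper_width: -0.0001
finger_force: 6.1
```

move_arm(commands="0 0 0 0; 0 0 0 0; 0 0 0 0; 0 0 0 0; 0 0 0 0")

```text
t: 16.2
tcp_pos: [0.5113, 0.0968, 0.1654]
ee_rot: [0.799, 0.601, -0.004, 0.001]
ft_force: [-2.7, -12.2, 0.0]
gripper_width: 0.0002
finger_force: 6.1
```

move_arm(commands="0 0 0 0; 0 0 0 0; 0 0 0 0; 0 0 0 0; 0 0 0 0")

```text
t: 16.62
tcp_pos: [0.5114, 0.0968, 0.1654]
ee_rot: [0.799, 0.601, -0.004, 0.002]
ft_force: [-2.8, -11.4, 0.6]
gripper_width: -0.0001
finger_force: 6.1
```

move_arm(commands="0 0 0 0; 0 0 0 0; 0 0 0 0; 0 0 0 0; 0 0 0 0")

```text
t: 17.03
tcp_pos: [0.5114, 0.0968, 0.1654]
ee_rot: [0.799, 0.601, -0.004, 0.002]
ft_force: [-3.8, -12.0, -0.4]
gripper_width: -0.0003
finger_force: 6.1
```

move_arm(commands="0 0 0 0; 0 0 0 0; 0 0 0 0; 0 0 0 0; 0 0 0 0")

```text
t: 17.45
tcp_pos: [0.5114, 0.0968, 0.1654]
ee_rot: [0.799, 0.601, -0.004, 0.002]
ft_force: [-3.6, -11.6, 0.5]
gripper_width: -0.0
finger_force: 6.1
```

move_arm(commands="-0.3 0 0 0; -0.4 0 0 0; -0.8 0 0 0; 0 0 -1 0; 0 0 -1 0")

```text
t: 17.87
tcp_pos: [0.5003, 0.0642, 0.2148]
ee_rot: [0.801, 0.599, -0.001, -0.002]
ft_force: [0.4, 0.4, 0.6]
gripper_width: 0.0002
finger_force: 0.0
```

move_arm(commands="-0.6 0.3 -1 0; -1 0 -1 0; -1 0 0 0; -1 0 0 0; -1 0 0 0")

```text
t: 18.28
tcp_pos: [0.4765, -0.0485, 0.2672]
ee_rot: [0.8, 0.6, 0.002, 0.0]
ft_force: [-0.1, -0.3, -0.5]
gripper_width: -0.0
finger_force: 0.0
```

move_arm(commands="-1 0 0 0; -1 0 0 0; -1 0 0 0; -1 0 0 0; 0 0 0 0")

```text
t: 18.7
tcp_pos: [0.4474, -0.1467, 0.2664]
ee_rot: [0.801, 0.598, 0.0, 0.0]
ft_force: [0.5, -0.2, 0.6]
gripper_width: 0.0002
finger_force: 0.0
```

```bash
python3 - <<'E'
from h import *
s=st();ball();ball(z=.19,r=50)
im=bot.capture("top")[150:295,170:330];cv2.imwrite("pics/fin.png",cv2.resize(im[:,:,::-1],None,fx=4,fy=4,interpolation=cv2.INTER_CUBIC))
E
```

```text
t 18.70 tcp [ 0.4474 -0.1467  0.2664] yaw 73.5 F [ 0.5 -0.2  0.6] w 0.0
dark [26, 56, 10, 11, 83] r 0.061 ang 173.0
dark [27, 0, 7, 10, 49] r 0.113 ang 25.1
dark [53, 0, 5, 5, 20] r 0.109 ang -5.2
dark [88, 0, 12, 8, 82] r 0.144 ang -42.6
dark [9, 55, 8, 7, 46] r 0.085 ang 102.5
dark [42, 72, 10, 11, 84] r 0.061 ang 172.4
dark [73, 93, 5, 7, 32] r 0.116 ang -151.2
```

View pics/fin.png

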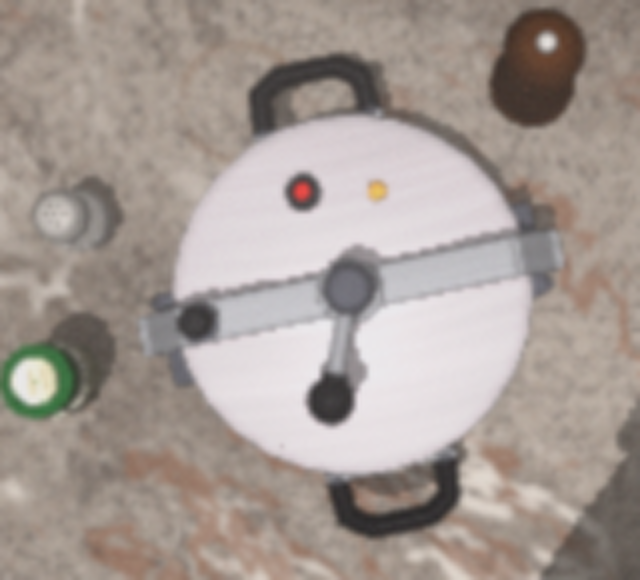

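The final view shows the bow across both lugs, the ball at (330,398) and the condiments in place. The lever sits slightly back from where I estimated it under load, so I'll nudge it gently to check that the screw still bears.

```bash
python3 - <<'E'
from h import *
s=st();b=behind(171,.062,.040,.166)
plan(s["tcp_pos"],yaw(s),[(*b[:2],.23,b[3]),b])
E
```

```text
t 18.85 tcp [ 0.4482 -0.1435  0.2662] yaw 73.6 F [ 0.5 -0.3 -0.5] w -0.0
1 -0 0.16 -1; 1 0.08 0.16 -0.49; 1 0.13 0.17 0; 1 0.13 0.16 0; 1 0.12 0.17 0
1 0.13 0.16 0; 1 0.12 0.17 0; 1 0.13 0.16 0; 0.82 0.1 0.14 0; 0 -0 1 0
0 -0 1 0; 0 -0 0.56 0
12 rows; end [0.51   0.0696 0.1659] 81.0
```

move_arm(commands="1 0 0.16 -1; 1 0.08 0.16 -0.5; 1 0.13 0.17 0; 1 0.13 0.16 0; 1 0.12 0.17 0")

```text
t: 19.27
tcp_pos: [0.4835, -0.0205, 0.2455]
ee_rot: [0.759, 0.651, 0.001, -0.0]
ft_force: [-0.4, -0.1, -0.5]
gripper_width: 0.0001
finger_force: 0.0
```

move_arm(commands="1 0.13 0.16 0; 1 0.12 0.17 0; 1 0.13 0.16 0; 0.7 0.1 0.14 0; 0 0 1 0")

```text
t: 19.68
tcp_pos: [0.5128, 0.0706, 0.2093]
ee_rot: [0.758, 0.652, 0.004, 0.002]
ft_force: [1.5, -0.3, -0.3]
gripper_width: -0.0
finger_force: 0.0
```

move_arm(commands="0 0 1 0; 0 0 0.55 0; 0 0 0 0; 0.3 0 0 0; 0 0 0 0")

```text
t: 20.1
tcp_pos: [0.5116, 0.0752, 0.1675]
ee_rot: [0.76, 0.65, 0.001, 0.0]
ft_force: [0.1, -0.8, 0.2]
gripper_width: 0.0003
finger_force: 0.0
```

move_arm(commands="0.2 0 0 0; 0 0 0 0")

```text
t: 20.27
tcp_pos: [0.5125, 0.0794, 0.1678]
ee_rot: [0.76, 0.65, 0.001, 0.001]
ft_force: [0.2, 1.0, -0.5]
gripper_width: 0.0001
finger_force: 0.0
```

move_arm(commands="0.15 0 0 0; 0 0 0 0")

```text
t: 20.43
tcp_pos: [0.5125, 0.0827, 0.1668]
ee_rot: [0.76, 0.65, 0.001, 0.0]
ft_force: [0.4, 0.2, 0.9]
gripper_width: -0.0
finger_force: 0.0
```

move_arm(commands="0.1 0 0 0; 0 0 0 0")

```text
t: 20.6
tcp_pos: [0.5126, 0.0845, 0.1664]
ee_rot: [0.76, 0.65, -0.0, 0.0]
ft_force: [-0.2, 0.1, 0.5]
gripper_width: -0.0001
finger_force: 0.4
```

move_arm(commands="0.1 0 0 0; 0 0 0 0")

```text
t: 20.77
tcp_pos: [0.5126, 0.0861, 0.1663]
ee_rot: [0.76, 0.65, -0.001, 0.001]
ft_force: [-1.0, -4.8, 2.1]
gripper_width: -0.0002
finger_force: 2.4
```

move_arm(commands="-0.05 0 0 0; -0.05 0 0 0; -0.1 0 0 0; -0.2 0 0 0; -1 0 0 0")

```text
t: 21.18
tcp_pos: [0.5075, 0.0542, 0.1659]
ee_rot: [0.759, 0.651, 0.001, -0.001]
ft_force: [0.1, -0.6, 0.1]
gripper_width: 0.0002
finger_force: 0.0
```

move_arm(commands="0 0 -1 0; 0 0 -1 0; 0 0 -1 0; -1 0 -0.5 0; -1 0 0 0")

```text
t: 21.6
tcp_pos: [0.5015, 0.003, 0.258]
ee_rot: [0.76, 0.65, 0.003, 0.003]
ft_force: [0.1, -0.4, 1.0]
gripper_width: 0.0002
finger_force: 0.0
```

move_arm(commands="-1 0 0 0; -1 0 0 0; -1 0 0 0; -1 0 0 0; 0 0 0 0")

```text
t: 22.02
tcp_pos: [0.4834, -0.0988, 0.2534]
ee_rot: [0.762, 0.648, -0.0, 0.0]
ft_force: [-0.3, -0.4, -0.2]
gripper_width: -0.0003
finger_force: 0.0
```

```bash
python3 - <<'E'
from h import *
s=st();ball();ball(z=.19,r=50)
bot.close_job()
E
```

```text
t 22.02 tcp [ 0.4834 -0.0988  0.2534] yaw 80.8 F [-0.3 -0.4 -0.2] w -0.0
dark [26, 56, 10, 11, 83] r 0.061 ang 173.0
dark [27, 0, 7, 11, 49] r 0.112 ang 25.1
dark [53, 0, 6, 5, 21] r 0.108 ang -5.3
dark [88, 0, 12, 8, 80] r 0.144 ang -42.6
dark [9, 55, 8, 7, 45] r 0.085 ang 102.5
dark [42, 72, 10, 11, 82] r 0.062 ang 172.3
dark [73, 93, 5, 7, 32] r 0.116 ang -151.2
the job is handed in; nothing more can be done
```

The job is handed in (verdict not shown): the bow is home on its stops, the screw bit and held about 12 N at the ball for some 1.7 s with the lever still, a later nudge indicated it still bears on the lid, and the salt, spice and pepper look unmoved.

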